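# Wedge the sagging optics board level

### The arm

A 6-joint arm with a two-finger parallel gripper is mounted at the origin on the work surface. World frame = base frame: x ahead of the robot, y to its left, z up, the work surface at z = 0. Lengths are in mm, angles in rad, forces in N, time in s.
With the tool pointing down it reaches from about 300 to 775 mm from the base axis. Payload 14.6 kg.
Tool frame: the origin (TCP) lies at the very end of the fingers, on their centre line; the grasp point (between the pads) lies 19 mm behind it; z points along the fingers, y is the direction in which the jaws open and shut (so a half turn about z gives the same grasp; the last joint's range is limited). The gripper opens to 94 mm and grips with 3 to 60 N. Pads are 16 mm wide; open, the fingers measure 119 mm over their backs; the gripper's body (75 mm by 177 mm) begins 78 mm behind the grasp point.
Start: joints at [1.125, 0.3, 1.521, -0, 1.321, -0.067], TCP at [203.39, 511.001, 174.346] pointing down, gripper open.
Joint ranges: [-3.03, 3.03], [-0.79, 2.21], [0.23, 2.52], [-1.04, 4.18], [0, 3.07], [-2.55, 2.55]. Speed limits (rad/s): [2.22, 2.22, 2.57, 3.14, 3.14, 3.14].

### API

Orientations are given as [roll, pitch, yaw] about the fixed x, y, z axes, in that order (R = Rz(yaw) Ry(pitch) Rx(roll)).
In Python, from cell import manip gives the robot as it stands.
- The arm moves only by the shell command python3 -m pendant 'ROWS' [FORCE]. ROWS is JSON, a list of rows, each an object with "claw": the finger opening in m, from 0 to 0.094; "delta_pos": the shift along the tool's x, y, z in m, a list of three; "rotation": the turn, a rotation vector about the tool's x, y, z in rad, a list of three. A call has 1 to 10 rows; each row is the pose to reach, as a shift and turn from the pose measured when the call began, along the tool's axes at that moment; what a row does not reach only later rows make up. A row lasts 1/8 s, in which the tool goes at most 62.5 mm and 10.7 degrees, less where a joint would pass 70% of its speed; a pose out of reach is approached as far as the arm can. A call with a gripper value outside its range is refused whole. The fingers move at their own pace and stop on an object; FORCE is the grip in N (left out, the last holds). Time passes only in rows, so rows that repeat a pose let the fingers close. It gives the time, the measured TCP pose, the force and the opening at its end, in the units of the state.
- manip.read_state(): the state, without advancing time (a new reading comes with each control period).
- manip.camera(name): name is "scene" or "top"; returns the picture (400x640x3 uint8, red, green, blue); there is no depth.
- manip.camera_model(name): a dict with "fx", "fy", "cx", "cy" (pixels), "distortion" ([k1, k2, p1, p2, k3] as OpenCV has them; the pictures are not rectified), "cam_to_world" (4x4, takes a point from camera to world coordinates). Camera axes: x right, y up, looking along -z (the intrinsics and any distortion apply to the point x, -y, -z); pixel columns grow to the right and rows downward; lengths in mm; the calibration is good to about 2 mm. A picture is of the moment at which its call begins. camera_model takes no time and is no camera call.
- manip.sign_off(): hands the job in, once; it reports no verdict.
The state is a dict: "clock": time; "joints": joint angles; "qd": joint speeds; "effort": joint torques, N m; "eef_pos": TCP position; "eef_rot": TCP orientation; "wrist_force": force on the tool from outside, world axes, zero at the start; "moment": the same for the moment, N m; "finger_gap": finger opening in mm.
Only numpy, scipy, OpenCV 4.12 (cv2) and the standard library are available. Lean on these libraries where they do the work, as an engineer would, in place of code of your own. Each camera call takes 0.05 s, during which the arm holds its last target.

### The job

The free end of the white optics board has sagged away from its two orange stop claws. Take the tall red wedge, lay it flat on the bench and slide it, thin end first, under the brass foot at the middle of the board's free edge; push it in gently until the board has come up level against the claws and the wedge is held snug, so that the board has no play, but do not force it further, and then let go of it. Move the board only by the wedge, and leave the thin blue wedge and the other things where they are.

Things in the scene. Friction and masses are not known exactly. Their poses are not given: they have to be found in the camera images.
- wedge: Tall red plastic wedge, loose, 130 mm long, 32 mm wide, about 120 g. Origin: on its underside, under the centre of its thick end, a grip block 32 x 32 mm and 30 mm high (x -16 to +16 mm). From x = +16 mm the top slopes straight down to a 2.5 mm thick nose at x = +114 mm (0.28 mm per mm). x points to the nose, z up. It starts flat on the bench on the robot's left or right, the blue one on the other side.
- thin_wedge: Blue wedge of the same plan but only 12 mm high: too thin for this job. Same origin and axes. To be left alone.
- board: White optics board, 292 x 150 x 12 mm, 0.3 to 0.4 kg, with lamp, lens and screen, hinged at its far end, 260 mm from the origin. Origin: middle of its underside at the brass foot, 12 mm behind the free edge (which faces the robot), 33 mm above the bench when level. x points to the hinge, y along the free edge, z is the board's normal. It starts with the free end 12 mm low (0.045 rad), on a stop in the hinge.
- foot_seat (a point): Where the brass foot leaves the board's underside (the board's origin). The foot has a round bottom of 9 mm radius and sticks out downward 8 to 16 mm: it was screwed to an unknown, unmeasured length and does not move in use. It bears on a wedge with 1.5 to 4 N until the board meets the claws; lifting takes 3 to 7 N of push.
- claw (a point): Middle between the two orange stop claws, 45 mm above the bench: the height of the board's top face when level. There the board meets both claws' rubber pads and can rise no more; from then on the push needed climbs steeply within a few mm of wedge travel. Snug is a push of about 12 to 16 N. An arm that also bears down on the wedge feels about 0.6 N more push per N: friction, not snugness.
- stand: Grey frame fixed to the bench, carrying board and claws. Origin: on the bench below the board's origin; x and y as the level board's. Rails 14 mm wide, 18 mm high run along x at y = -96 and +96 mm, from x = -20 to 300 mm. Posts at x = 22 mm on the rails carry the claws (tops 61 mm above the bench), which reach in to y = -63 and +63 mm. The bench between the rails is clear.
- meter: Dark grey multimeter, 170 x 82 x 42 mm, bystander. Origin under its centre.
- crank: Blue hand-crank generator, 110 x 50 x 92 mm, bystander. Origin under its centre.
- bulb: Small bulb on a round black base, 48 mm across, 49 mm high, bystander. Origin under its centre.
- cells: Black battery holder, 70 x 36 x 24 mm, bystander. Origin under its centre.
- filter: Wooden block with a round green glass filter, 75 x 50 x 24 mm, bystander. Origin under its centre.
Not all that is in view belongs to the job. There is more than one size of the wedge; the one meant has the size given above.

How it is judged (in metres and radians):
On the way, in this order (a step that is already met when the one before it is completed fails the run):
1. the wedge bears on the foot while the board still sags (contact force between wedge and board above 0.3 N and angle between board's own z axis and vertical above 0.02 rad), for 0.05 s.
2. the wedge has brought the board up level against the claws and is snug (angle between board's own z axis and vertical below 0.012 rad and contact force between wedge and board above 5 N), for 0.2 s.
At the end, for the whole second after the job is handed in: The board is level within 0.012 rad, the red wedge lies flat on the bench (within 0.06 rad and 5 mm) and bears on the board's foot with more than 5 N (more than the board's weight alone gives, so it is snug against the claws), and both are at rest (all of step 2 and angle between wedge's own z axis and vertical below 0.06 rad and height (world z) of wedge below 0.005 m and linear speed of wedge below 0.01 m/s and angular speed of board below 0.02 rad/s); the robot touches nothing.
It fails at once if the wedge is forced: more than 22 N between the wedge and the board (contact force between wedge and board above 22 N).
It fails at once if the robot pushes or lifts the board itself with more than 5 N (contact force between any of the fingers, the arm and board above 5 N).
It fails at once if the blue wedge or another bystander is moved more than 25 mm (distance of any of thin_wedge, meter, crank, bulb, cells, filter from where it was at the start of the episode above 0.025 m).
It also fails if it takes over 72 s, if anything falls off the work surface, if the arm or the gripper's body presses on something with over 40 N, if the wrist force passes 120 N, or if a joint passes its speed limit or range.

## Working session

There is one attempt and no reset: what is moved stays moved. The work goes in short steps, Python scripts to look and compute and a shell command to move; the robot and the scene stay as the last step left them, time stands still between calls to the robot, and variables do not carry over. Pictures are saved under pics/ and viewed, and the job is handed in when it is done.

```bash
ls; mkdir -p pics
python3 - <<'E'
from cell import manip
import cv2
for n in("scene","top"):
    cv2.imwrite(f"pics/{n}0.png",manip.camera(n)[:,:,::-1])
    m=manip.camera_model(n);print({k:(v if k!='cam_to_world' else [[round(float(a),3) for a in r] for r in v]) for k,v in m.items()})
print(manip.read_state())
E
```

```text
pics
{'fx': 488.69609810375874, 'fy': 488.69609810375874, 'cx': 331.2967715380406, 'cy': 200.29841017754862, 'distortion': array([0.03812508, 0.        , 0.        , 0.        , 0.        ]), 'cam_to_world': [[-0.669, -0.491, 0.558, 1371.922], [0.743, -0.456, 0.49, 679.088], [0.014, 0.742, 0.67, 990.515], [0.0, 0.0, 0.0, 1.0]]}
{'fx': 483.39516359630665, 'fy': 483.39516359630665, 'cx': 317.85659074307347, 'cy': 197.3724970227737, 'distortion': array([-0.09394447,  0.        ,  0.        ,  0.        ,  0.        ]), 'cam_to_world': [[0.009, 0.997, -0.082, 421.892], [-1.0, 0.008, -0.007, -12.986], [-0.006, 0.082, 0.997, 1546.486], [0.0, 0.0, 0.0, 1.0]]}
{'clock': 0.1, 'joints': array([ 1.12541419e+00,  3.00416692e-01,  1.52151767e+00, -4.29709466e-06,
        1.32071530e+00, -6.65967278e-02]), 'qd': array([ 0.00140898, -0.00096771, -0.00113936,  0.00168093,  0.000229  ,
       -0.00104041]), 'effort': array([-2.65467015e-04, -5.32640183e+01, -3.53291774e+01,  7.09039718e-02,
        2.34138023e-02, -5.71845794e-05]), 'eef_pos': array([203.27024595, 510.76548515, 173.84301881]), 'eef_rot': array([-3.14053771e+00, -6.61883119e-05,  2.76280828e+00]), 'wrist_force': array([ 0.92095404, -0.3403578 ,  0.08733691]), 'moment': array([ 0.0049722 ,  0.02190296, -0.02323858]), 'finger_gap': 93.79424406924772}
```

View pics/scene0.png

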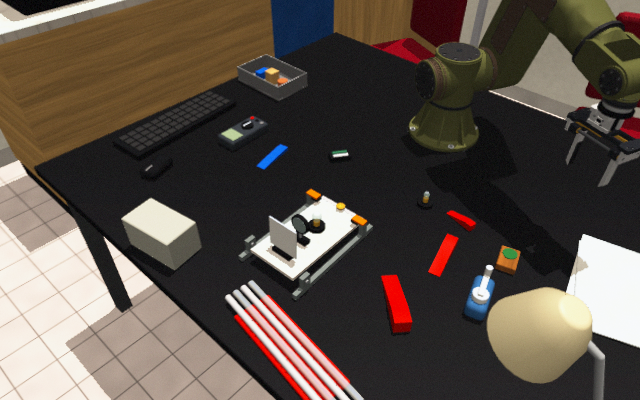

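View pics/top0.png

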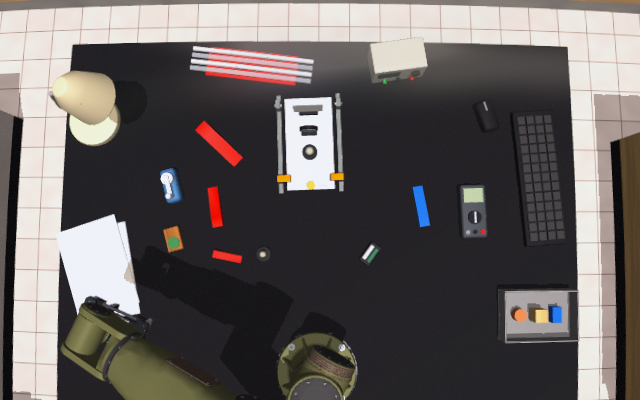

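Three red candidates in the top view: A at (219,143), about 55 px long; B at (215,207), about 41 px; C at (227,257), about 30 px. At roughly 3.1 mm/px, B fits 130 x 32 mm and A and C are too long and too short. I'll measure them and check with an enlarged crop.

```bash
cat > h.py <<'E'
from cell import manip
import cv2, numpy as np
def ray(n,px):
    m=manip.camera_model(n);K=np.array([[m['fx'],0,m['cx']],[0,m['fy'],m['cy']],[0,0,1]])
    u=cv2.undistortPoints(np.array(px,float).reshape(-1,1,2),K,np.array(m['distortion']))[:,0]
    d=np.c_[u[:,0],-u[:,1],-np.ones(len(u))]; T=np.array(m['cam_to_world'])
    return T[:3,3], d@T[:3,:3].T
def plane(n,px,z):
    o,d=ray(n,px); return o+d*((z-o[2])/d[:,2])[:,None]
def tri(p1,p2):
    o1,d1=ray('scene',[p1]);o2,d2=ray('top',[p2]);d1,d2=d1[0],d2[0]
    s=np.linalg.lstsq(np.c_[d1,-d2],o2-o1,rcond=None)[0]
    a,b=o1+s[0]*d1,o2+s[1]*d2; return (a+b)/2,np.linalg.norm(a-b)
def proj(n,P):
    m=manip.camera_model(n);K=np.array([[m['fx'],0,m['cx']],[0,m['fy'],m['cy']],[0,0,1]])
    T=np.linalg.inv(np.array(m['cam_to_world']));p=np.atleast_2d(P)@T[:3,:3].T+T[:3,3]
    p=p*[1,-1,-1]; return cv2.projectPoints(p.reshape(-1,1,3),np.zeros(3),np.zeros(3),K,np.array(m['distortion']))[0][:,0]
def red(img):
    h=cv2.cvtColor(img,cv2.COLOR_RGB2HSV)
    return (((h[...,0]<6)|(h[...,0]>174))&(h[...,1]>180)&(h[...,2]>70)).astype(np.uint8)
def orange(img):
    h=cv2.cvtColor(img,cv2.COLOR_RGB2HSV)
    return ((h[...,0]>=10)&(h[...,0]<=22)&(h[...,1]>180)&(h[...,2]>120)).astype(np.uint8)
E
python3 - <<'E'
from h import *
for n in("scene","top"):
    im=cv2.imread(f"pics/{n}0.png")[:,:,::-1].copy()
    for nm,mk in(("red",red(im)),("or",orange(im))):
        for c in cv2.findContours(mk,0,1)[0]:
            if cv2.contourArea(c)<25: continue
            r=cv2.minAreaRect(c); b=cv2.boxPoints(r); 
            for z in ((0,15,30) if nm=="red" else (61,)):
                P=plane(n,b,z); print(nm,n,np.round(r[0]),z,"sides",np.round(np.linalg.norm(P[1]-P[0])),np.round(np.linalg.norm(P[2]-P[1])),"ctr",P.mean(0).round(1)[:2])
    if n=="top": c=im[110:280,150:350]; cv2.imwrite("pics/ctop.png",cv2.resize(c,None,fx=3.5,fy=3.5,interpolation=2)[:,:,::-1])
    else: c=im[180:340,240:520]; cv2.imwrite("pics/cscene.png",cv2.resize(c,None,fx=2.8,fy=2.8,interpolation=2)[:,:,::-1])
E
```

```text
red scene [271. 358.] 0 sides 15.0 279.0 ctr [1023.6  195.8]
red scene [271. 358.] 15 sides 15.0 275.0 ctr [1028.8  203.2]
red scene [271. 358.] 30 sides 15.0 270.0 ctr [1034.1  210.5]
red scene [284. 354.] 0 sides 5.0 296.0 ctr [998.2 209.1]
red scene [284. 354.] 15 sides 5.0 291.0 ctr [1003.9  216.2]
red scene [284. 354.] 30 sides 5.0 287.0 ctr [1009.5  223.3]
red scene [293. 350.] 0 sides 5.0 304.0 ctr [976.8 216.3]
red scene [293. 350.] 15 sides 4.0 299.0 ctr [982.8 223.3]
red scene [293. 350.] 30 sides 4.0 295.0 ctr [988.8 230.3]
red scene [301. 344.] 0 sides 5.0 305.0 ctr [954.2 219.9]
red scene [301. 344.] 15 sides 5.0 300.0 ctr [960.5 226.8]
red scene [301. 344.] 30 sides 5.0 295.0 ctr [966.9 233.8]
red scene [309. 338.] 0 sides 6.0 302.0 ctr [931.8 222.1]
red scene [309. 338.] 15 sides 6.0 297.0 ctr [938.5 229. ]
red scene [309. 338.] 30 sides 6.0 293.0 ctr [945.2 235.9]
red scene [397. 303.] 0 sides 57.0 177.0 ctr [712.2 320.8]
red scene [397. 303.] 15 sides 57.0 174.0 ctr [722.2 326.2]
red scene [397. 303.] 30 sides 56.0 172.0 ctr [732.2 331.7]
red scene [443. 255.] 0 side
[... 1166 characters left out ...]
358.7 284.4]
red top [227. 256.] 30 sides 26.0 93.0 ctr [359.3 281.5]
red top [215. 207.] 0 sides 39.0 131.0 ctr [516.5 329.8]
red top [215. 207.] 15 sides 38.0 130.0 ctr [515.5 326.4]
red top [215. 207.] 30 sides 38.0 128.0 ctr [514.6 323.1]
red top [219. 143.] 0 sides 44.0 181.0 ctr [723.7 323.2]
red top [219. 143.] 15 sides 44.0 179.0 ctr [720.7 320. ]
red top [219. 143.] 30 sides 43.0 177.0 ctr [717.8 316.7]
red top [234.  76.] 0 sides 11.0 193.0 ctr [949.6 277.6]
red top [234.  76.] 15 sides 11.0 191.0 ctr [944.4 274.8]
red top [234.  76.] 30 sides 11.0 189.0 ctr [939.3 272. ]
or top [284. 178.] 61 sides 40.0 19.0 ctr [603.4 104.2]
or top [337. 176.] 61 sides 37.0 19.0 ctr [610.9 -61.4]
```

View pics/ctop.png

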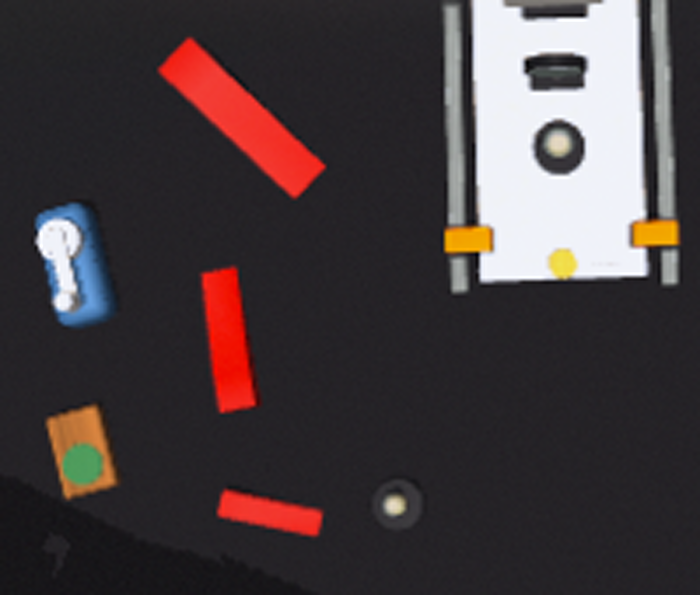

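View pics/cscene.png

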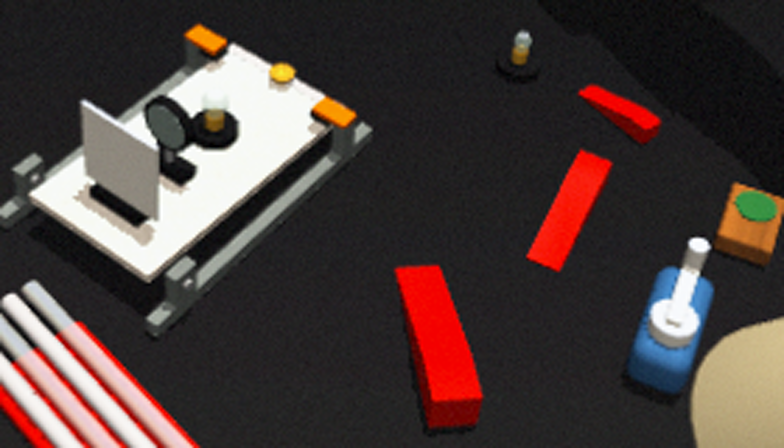

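```bash
python3 - <<'E'
from h import *
for n,(x,y,w,h),s in(("top",(190,175,50,65),10),("scene",(420,225,50,60),10)):
    im=cv2.imread(f"pics/{n}0.png")
    c=cv2.resize(im[y:y+h,x:x+w],None,fx=s,fy=s,interpolation=cv2.INTER_CUBIC)
    mk=red(c[:,:,::-1].copy()); cs=max(cv2.findContours(mk,0,1)[0],key=cv2.contourArea)
    ap=cv2.approxPolyDP(cs,15,True)[:,0]; P=(ap+0.5)/s+[x,y]-0.5
    print(n,P.round(1).tolist())
    for q in ap: cv2.circle(c,tuple(int(v) for v in q),4,(255,255,0),1)
    cv2.imwrite(f"pics/B_{n}.png",c[:590])
E
cd pics; python3 -c "
import cv2,numpy as np
a=cv2.imread('B_top.png');b=cv2.imread('B_scene.png')[:590]
a=a[:590];cv2.imwrite('B.png',cv2.resize(np.hstack([a,b]),(800,472)))"
```

```text
top [[216.2, 185.8], [207.2, 188.2], [212.8, 227.4], [223.0, 225.0]]
scene [[447.4, 232.8], [427.4, 270.8], [438.4, 276.8], [458.4, 238.8]]
```

View pics/B.png

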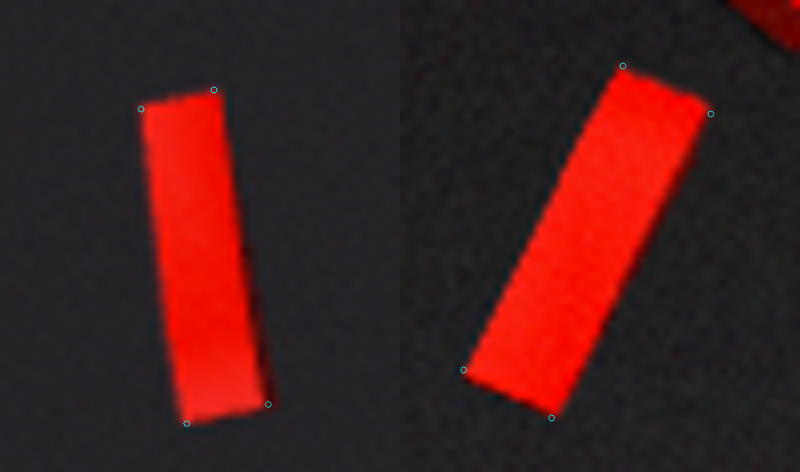

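Run:
```python
from h import *
nt=np.array([[207.2,187.9],[217.2,186]]);tt=np.array([[212.5,227.6],[222.7,225.1]])
ns=np.array([[439.1,276.6],[427.5,271.0]]);ts=np.array([[458.3,237.7],[447.3,232.9]])
print([ (a.round(1),round(e,1)) for a,e in (tri(s,t) for s,t in zip(np.r_[ns,ts],np.r_[nt,tt]))])
N=plane('top',nt,2.5);T=plane('top',tt,30)
print(N.round(1),T.round(1))
d=N.mean(0)-T.mean(0);print(d,np.linalg.norm(d[:2]),np.arctan2(d[1],d[0]))
N2=plane('scene',ns,2.5);T2=plane('scene',ts,30);d=N2.mean(0)-T2.mean(0)
print(N2.round(1),T2.round(1),np.linalg.norm(d[:2]),np.arctan2(d[1],d[0]))
```

```text
[(array([576.8, 356. ,   0.7]), np.float64(0.2)), (array([582.8, 323.6,   1.9]), np.float64(1.2)), (array([448.3, 329.4,  27.8]), np.float64(0.6)), (array([455.8, 297.7,  30. ]), np.float64(2.9))]
[[576.7 355.4   2.5]
 [583.1 323.    2.5]] [[448.4 328.6  30. ]
 [456.6 296.4  30. ]]
[127.42554886  26.67749858 -27.5       ] 130.18816932739875 0.20637678410533064
[[578.2 356.6   2.5]
 [582.9 324.3   2.5]] [[450.2 330.4  30. ]
 [454.9 298.8  30. ]] 130.573037643426 0.19939148915113927
```

Crop confirms B: 130 mm long with a 30 mm thick end near the robot and its nose pointing away, so it's the tall red wedge. Next I'll locate the stand.

```bash
python3 - <<'E'
from h import *
a=[]
for n,(x,y,w,h),s in(("top",(265,85,90,120),5),("scene",(230,170,150,140),4)):
    im=cv2.imread(f"pics/{n}0.png")
    c=cv2.resize(im[y:y+h,x:x+w],None,fx=s,fy=s,interpolation=cv2.INTER_CUBIC)
    cv2.imwrite(f"pics/S_{n}.png",c)
    hs=cv2.cvtColor(im,cv2.COLOR_BGR2HSV)
    ye=((hs[...,0]>22)&(hs[...,0]<36)&(hs[...,1]>110)&(hs[...,2]>120)).astype(np.uint8)
    for q in cv2.findContours(ye,0,1)[0]:
        m=cv2.moments(q)
        if m['m00']>8: print(n,'yellow',m['m10']/m['m00'],m['m01']/m['m00'],m['m00'])
E
cd pics; python3 -c "
import cv2,numpy as np
a=cv2.imread('S_top.png');b=cv2.imread('S_scene.png')
print(a.shape,b.shape)"
```

```text
top yellow 310.29777777777775 184.84444444444443 37.5
scene yellow 340.0 205.33333333333334 18.0
scene yellow 621.6363636363636 59.35909090909091 110.0
scene yellow 633.4782608695652 37.14492753623188 23.0
scene yellow 610.4166666666666 29.277777777777775 12.0
scene yellow 590.8492279745685 11.432334241598545 183.5
(600, 450, 3) (560, 600, 3)
```

View pics/S_top.png

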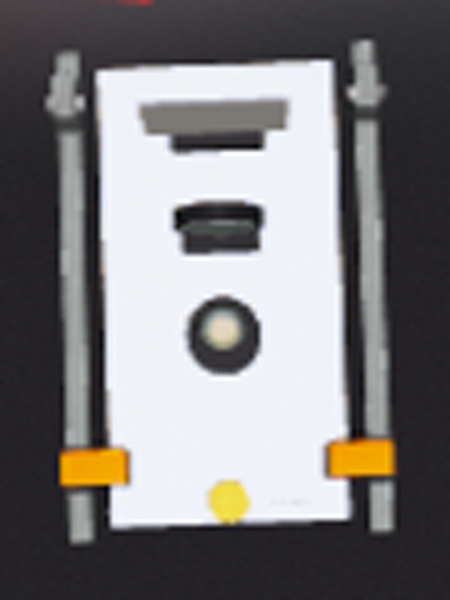

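View pics/S_scene.png

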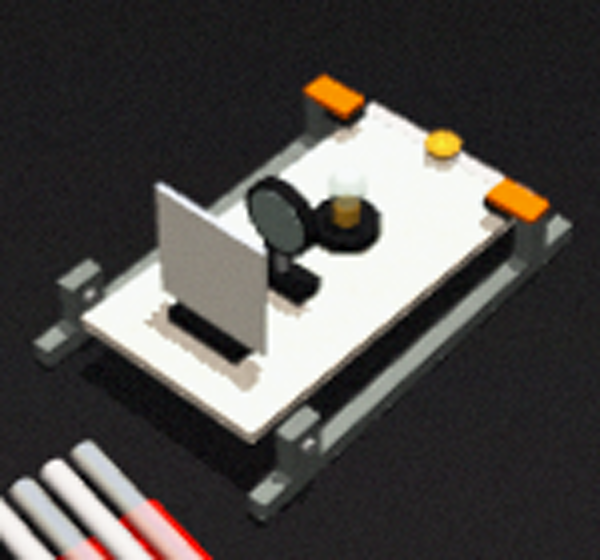

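Run:
```python
from h import *
f=lambda L:np.array(L,float)/5+[265,85]-.4
R=plane('top',f([[82,542],[382,531],[68,53],[362,42]]),18)
print('rails',R.round(1)[:,:2]); 
e=R[0]-R[1];print('sep',np.linalg.norm(e),'yaw from ends',np.arctan2(-e[0],e[1]))
for a,b in((0,2),(1,3)):
  d=R[b]-R[a];print(np.linalg.norm(d),np.arctan2(d[1],d[0]))
yw=.045
for z,L in((33,[[110,527],[352,519]]),(45,[[97,70],[332,62]])):
  B=plane('top',f(L),z);e=B[0]-B[1];print('board',B.round(1)[:,:2],B.mean(0).round(1),np.linalg.norm(e),np.arctan2(-e[0],e[1]))
print('dot',tri([340.2,205.6],[310.3,184.9]),plane('top',[[310.3,184.9]],35),plane('scene',[[340.2,205.6]],35))
C=np.array([plane('top',[[284,178]],61)[0],plane('top',[[337,176]],61)[0]])
E=np.array([plane('scene',[[359.,220]],61)[0],plane('scene',[[313,193.]],61)[0]])
g=lambda L:np.array(L,float)/4+[230,170]-.4
# claw corners
Ls=plane('scene',g([[505,180],[550,202],[530,220],[487,196]]),61); Rs=plane('scene',g([[324,76],[364,98],[345,118],[305,94]]),61)
Lt=plane('top',f([[61,450],[129,448],[129,484],[61,486]]),61);Rt=plane('top',f([[328,441],[394,439],[394,473],[328,475]]),61)
for l,r in((Ls,Rs),(Lt,Rt)):
  a,b=l.mean(0),r.mean(0);e=a-b;print('claw',a.round(1),b.round(1),(a+b)/2,np.linalg.norm(e),np.arctan2(-e[0],e[1]))
```

```text
rails [[560.6 114.8]
 [569.1 -75.8]
 [879.4 129.1]
 [887.9 -61.7]]
sep 190.77755685393296 yaw from ends 0.04475320237586311
319.11694661686454 0.04494474861990118
319.03564828262523 0.044286538110681714
board [[568.9  96. ]
 [575.1 -56.2]] [572.   19.9  33. ] 152.41926052926468 0.041098257684680596
board [[860.2 107.9]
 [866.3 -41.7]] [863.3  33.1  45. ] 149.78481168742653 0.04088779964451926
dot (array([584.18504546,  21.42358021,  45.0213617 ]), np.float64(0.3088899747703977)) [[585.36325557  21.52994746  35.        ]] [[575.74735109  14.5820433   35.        ]]
claw [604.3 107.   61. ] [612.3 -57.7  61. ] [608.26973156  24.67276739  61.        ] 164.9092373312491 0.048631490817838935
claw [603.4 103.9  61. ] [610.9 -60.8  61. ] [607.16335405  21.52615507  61.        ] 164.84752251493126 0.04549616048238341
```

```bash
cat >> h.py <<'E'
from scipy.spatial.transform import Rotation as Ro
def go(xyz,yaw):
    s=manip.read_state();R=Ro.from_euler('xyz',s['eef_rot']);T=Ro.from_euler('xyz',[np.pi,0,yaw])
    print('d(m)',(R.inv().apply(np.array(xyz)-s['eef_pos'])/1000).round(4),'rot',(R.inv()*T).as_rotvec().round(4),'pos',s['eef_pos'].round(1),s['eef_rot'].round(4),'F',s['wrist_force'].round(2),'gap',round(float(s['finger_gap']),1),'t',s['clock'])
E
python3 -c "
from h import *
go([463.3,315.4,100],3.345);go([463.3,315.4,6],3.345)"
```

```text
d(m) [-0.3138 -0.0853  0.0739] rot [-1.000e-03 -4.000e-04 -5.822e-01] pos [203.3 510.8 173.8] [-3.1405e+00 -1.0000e-04  2.7628e+00] F [ 0.92 -0.34  0.09] gap 93.8 t 0.1
d(m) [-0.3139 -0.0852  0.1679] rot [-1.000e-03 -4.000e-04 -5.822e-01] pos [203.3 510.8 173.8] [-3.1405e+00 -1.0000e-04  2.7628e+00] F [ 0.92 -0.34  0.09] gap 93.8 t 0.1
```

```bash
python3 -m pendant '[{"claw":0.094,"delta_pos":[-0.05,-0.014,0.01],"rotation":[0,0,-0.1]},{"claw":0.094,"delta_pos":[-0.1,-0.028,0.02],"rotation":[0,0,-0.2]},{"claw":0.094,"delta_pos":[-0.15,-0.041,0.03],"rotation":[0,0,-0.3]},{"claw":0.094,"delta_pos":[-0.2,-0.054,0.04],"rotation":[0,0,-0.4]},{"claw":0.094,"delta_pos":[-0.25,-0.068,0.055],"rotation":[0,0,-0.5]},{"claw":0.094,"delta_pos":[-0.29,-0.08,0.07],"rotation":[0,0,-0.582]},{"claw":0.094,"delta_pos":[-0.314,-0.0853,0.074],"rotation":[-0.001,0,-0.582]},{"claw":0.094,"delta_pos":[-0.314,-0.0853,0.074],"rotation":[-0.001,0,-0.582]}]' 40; python3 -c "
from h import *
go([463.3,315.4,6],3.345)
for n in('scene','top'): cv2.imwrite(f'pics/{n}1.png',manip.camera(n)[:,:,::-1])
"
```

```text
clock: 1.1
eef_pos: [464.0, 314.3, 99.2]
eef_rot: [-3.141, -0.002, -2.941]
wrist_force: [-0.8, 0.2, -0.4]
finger_gap: 94.1
d(m) [0.0003 0.0013 0.0932] rot [-0.0003 -0.0016 -0.0025] pos [464.  314.3  99.2] [-3.1413e+00 -1.6000e-03 -2.9407e+00] F [-0.76  0.17 -0.36] gap 94.1 t 1.1
```

View pics/scene1.png

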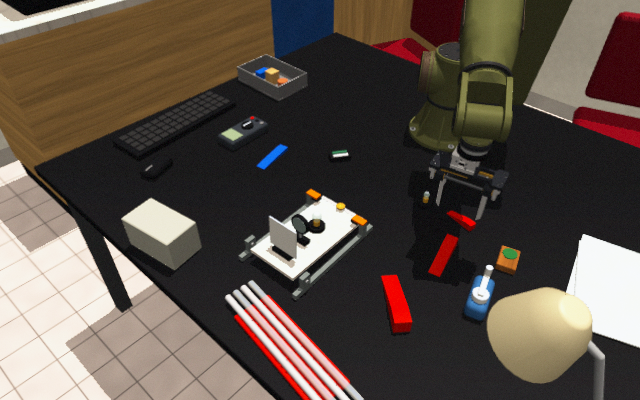

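The fingers (448–485, 210) straddle the thick end of wedge B (450,237). Descend, then close.

```bash
python3 -m pendant '[{"claw":0.094,"delta_pos":[0,0.001,0.04],"rotation":[0,0,-0.002]},{"claw":0.094,"delta_pos":[0,0.001,0.075],"rotation":[0,-0.001,-0.002]},{"claw":0.094,"delta_pos":[0,0.001,0.093],"rotation":[0,-0.0016,-0.0025]},{"claw":0.094,"delta_pos":[0,0.001,0.093],"rotation":[0,-0.0016,-0.0025]},{"claw":0.02,"delta_pos":[0,0.001,0.093],"rotation":[0,-0.0016,-0.0025]},{"claw":0.02,"delta_pos":[0,0.001,0.093],"rotation":[0,-0.0016,-0.0025]},{"claw":0.02,"delta_pos":[0,0.001,0.093],"rotation":[0,-0.0016,-0.0025]},{"claw":0.02,"delta_pos":[0,0.001,0.093],"rotation":[0,-0.0016,-0.0025]}]' 40
```

```text
clock: 2.2
eef_pos: [462.8, 316.6, 7.2]
eef_rot: [3.141, 0.001, -2.936]
wrist_force: [-0.1, -0.4, 0.3]
finger_gap: 57.2
```

```bash
python3 -m pendant '[{"claw":0.02,"delta_pos":[0,0,0],"rotation":[0,0,0]},{"claw":0.02,"delta_pos":[0,0,0],"rotation":[0,0,0]},{"claw":0.02,"delta_pos":[0,0,0],"rotation":[0,0,0]},{"claw":0.02,"delta_pos":[0,0,0],"rotation":[0,0,0]},{"claw":0.02,"delta_pos":[0,0,0],"rotation":[0,0,0]},{"claw":0.02,"delta_pos":[0,0,0],"rotation":[0,0,0]}]' 40;  python3 -c "
from h import *
go([0,0,0],3.187)"
```

```text
clock: 2.95
eef_pos: [462.8, 316.6, 7.1]
eef_rot: [3.141, 0.001, -2.936]
wrist_force: [0.8, -0.0, -0.2]
finger_gap: 20.3
d(m) [ 0.5177 -0.2155  0.0064] rot [0.0004 0.0012 0.16  ] pos [462.8 316.6   7.1] [ 3.1413e+00  1.2000e-03 -2.9362e+00] F [ 0.79 -0.03 -0.15] gap 20.3 t 2.95
```

The gap closed to 20 mm, so nothing 32 mm wide is between the fingers. Checking with both cameras.

Run:
```python
from h import *
a=manip.camera('top')[150:270,170:290,::-1]; b=manip.camera('scene')[150:300,380:530,::-1]
cv2.imwrite('pics/g2.png',np.hstack([cv2.resize(a,(400,400),interpolation=2),cv2.resize(b,(400,400),interpolation=2)]))
```

```text
(no output)
```

View pics/g2.png

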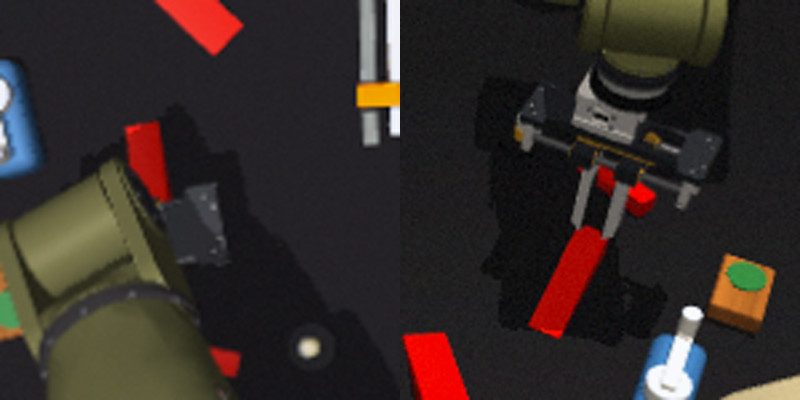

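Run:
```python
from h import *
s=manip.read_state();p=s['eef_pos'];print(p,s['joints'])
R=Ro.from_euler('xyz',s['eef_rot']).as_matrix()
for n,(x,y,w,h),sc in(("top",(180,170,100,90),6),("scene",(410,160,100,100),6)):
    im=manip.camera(n)[:,:,::-1]
    c=cv2.resize(im[y:y+h,x:x+w],None,fx=sc,fy=sc,interpolation=2)
    c=cv2.convertScaleAbs(c,alpha=1.8,beta=15)
    for k,col in((-1,(0,255,0)),(0,(255,255,0)),(1,(0,255,255))):
        for b in (0,-60):
            q=proj(n,p+R@[0,k*10.,b])[0]; q=((q-[x,y]+.5)*sc).astype(int); cv2.circle(c,tuple(int(v) for v in q),4,col,1)
    for q in proj(n,[[448.4,328.6,30],[456.6,296.4,30],[448.4,328.6,0],[456.6,296.4,0]]):
        q=((q-[x,y]+.5)*sc).astype(int);cv2.circle(c,tuple(int(v) for v in q),4,(255,0,255),1)
    cv2.imwrite(f'pics/p_{n}.png',c)
```

```text
[462.82201608 316.61544893   7.12229481] [ 5.34730570e-01  5.15006885e-01  1.64167886e+00 -1.61442014e-04
  9.83653484e-01 -1.24136580e+00]
```

View pics/p_scene.png

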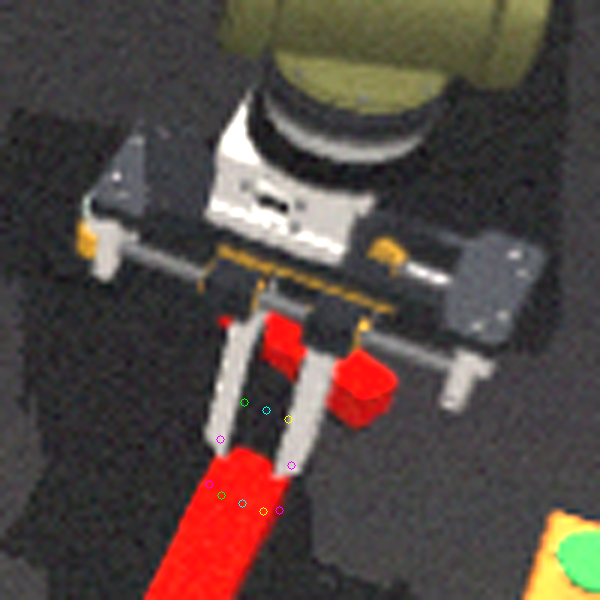

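View pics/p_top.png

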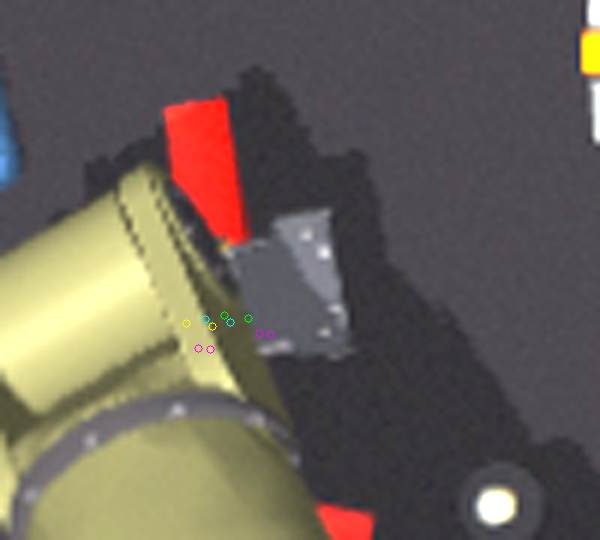

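```bash
python3 - <<'E'
from h import *
s=manip.read_state();p=s['eef_pos']
R=Ro.from_euler('xyz',s['eef_rot']).as_matrix()
for n,(x,y,w,h),sc in(("top",(180,170,100,90),6),("scene",(410,160,100,100),6)):
    c=cv2.imread(f'pics/p_{n}.png')
    for zz,col in((-97,(0,255,0)),(-130,(0,165,255))):
      for q in proj(n,np.array([p+R@[a*37.5,b*88.5,zz] for a in(-1,1) for b in (-1,1)])):
        q=((q-[x,y]+.5)*sc).astype(int);cv2.drawMarker(c,tuple(int(v) for v in q),col,0,12,2)
    cv2.imwrite(f'pics/q_{n}.png',c)
E
python3 -c "
import cv2,numpy as np
a=cv2.imread('pics/q_top.png');b=cv2.imread('pics/q_scene.png')[:540]
cv2.imwrite('pics/q.png',cv2.resize(np.hstack([a,b]),(800,360)))"
```

```text
(no output)
```

View pics/q.png

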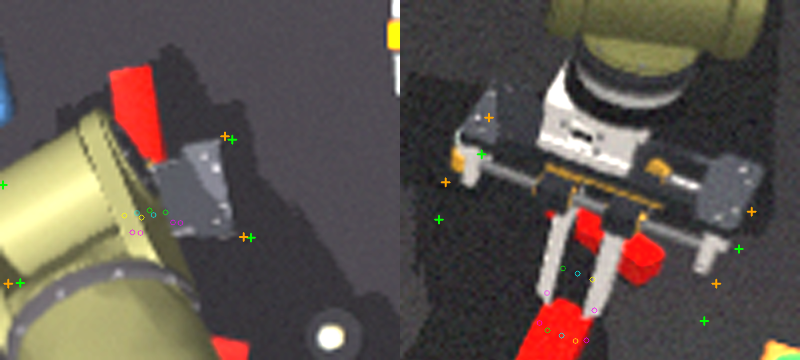

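Run:
```python
from h import *
def tip(p,yaw,n):
    R=Ro.from_euler('xyz',[np.pi,0,yaw]).as_matrix()
    return proj(n,np.array([p+R@[0,k*53.,0] for k in(-1,1)])).round(1).tolist()
print(tip([203.3,510.8,173.8],2.763,'scene'));print(tip([464,314.3,99.2],-2.941,'scene'))
a=cv2.imread('pics/scene0.png')[130:200,550:640];b=cv2.imread('pics/scene1.png')[160:230,420:520]
cv2.imwrite('pics/t.png',np.vstack([cv2.resize(a,None,fx=4,fy=4),cv2.resize(b,None,fx=4,fy=4)[:,:360]]))
```

```text
[[564.2, 171.7], [596.5, 195.4]]
[[436.0, 211.9], [474.9, 226.7]]
```

View pics/t.png

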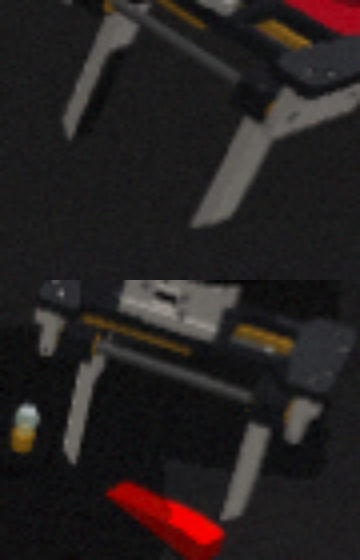

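Both earlier frames show the fingertips about 7–8 px higher in the scene view than the reported TCP projects, which is about 25 mm of height. The top view agrees in x and y. So the fingers probably closed above the 30 mm block. I'll open and go down in small steps, watching the force.

```bash
python3 -m pendant '[{"claw":0.07,"delta_pos":[0,0,0],"rotation":[0,0,0]},{"claw":0.07,"delta_pos":[0,0,0],"rotation":[0,0,0]},{"claw":0.07,"delta_pos":[0,0,0],"rotation":[0,0,0]},{"claw":0.07,"delta_pos":[0,0,0],"rotation":[0,0,0]},{"claw":0.07,"delta_pos":[0,0,0.002],"rotation":[0,0,0]},{"claw":0.07,"delta_pos":[0,0,0.004],"rotation":[0,0,0]},{"claw":0.07,"delta_pos":[0,0,0.005],"rotation":[0,0,0]},{"claw":0.07,"delta_pos":[0,0,0.005],"rotation":[0,0,0]}]' 40;  python3 - <<'E'
from h import *
a=manip.camera('top')[150:250,170:270,::-1]; b=manip.camera('scene')[160:260,410:510,::-1]
cv2.imwrite('pics/g3.png',np.hstack([cv2.resize(a,(400,400),interpolation=2),cv2.resize(b,(400,400),interpolation=2)]))
E
```

```text
clock: 4.15
eef_pos: [462.8, 316.6, 2.0]
eef_rot: [3.141, 0.001, -2.936]
wrist_force: [-0.4, 0.1, -0.3]
finger_gap: 70.2
```

View pics/g3.png

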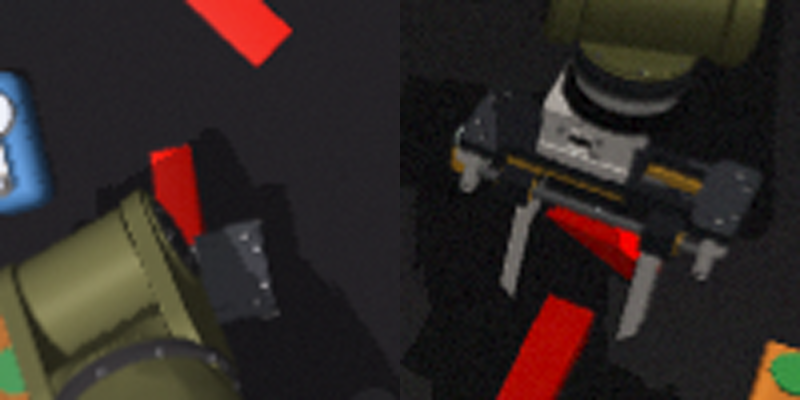

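Run:
```python
from h import *
s=manip.read_state();p=s['eef_pos'];R=Ro.from_euler('xyz',s['eef_rot']).as_matrix()
for z in (2,15,25,30,35):
    print(z,proj('scene',np.array([p+R@[0,k*40.,0]+[0,0,z-2] for k in(-1,0,1)])).round(1).tolist())
print(plane('scene',[[438,233.2],[466.2,244.2]],2),plane('scene',[[438,233.2],[466.2,244.2]],27))
```

```text
2 [[435.8, 239.2], [449.6, 244.7], [463.7, 250.3]]
15 [[436.6, 235.9], [450.4, 241.4], [464.6, 247.0]]
25 [[437.1, 233.4], [451.1, 238.9], [465.4, 244.5]]
30 [[437.4, 232.1], [451.4, 237.6], [465.7, 243.2]]
35 [[437.7, 230.9], [451.7, 236.3], [466.1, 242.0]]
[[447.02255765 269.14423444   2.        ]
 [430.08938726 349.14838713   2.        ]] [[470.41369164 279.51188614  27.        ]
 [453.90876875 357.49269781  27.        ]]
```

```bash
python3 -m pendant '[{"claw":0.07,"delta_pos":[0,0,0.002],"rotation":[0,0,0]},{"claw":0.07,"delta_pos":[0,0,0.004],"rotation":[0,0,0]},{"claw":0.07,"delta_pos":[0,0,0.005],"rotation":[0,0,0]},{"claw":0.07,"delta_pos":[0,0,0.005],"rotation":[0,0,0]}]' 40
```

```text
clock: 4.75
eef_pos: [462.8, 316.6, -2.9]
eef_rot: [3.141, 0.001, -2.936]
wrist_force: [-0.7, 0.7, -0.2]
finger_gap: 69.6
```

No contact at reported z = -2.9 mm, so the reported TCP height reads about 20+ mm low. Continuing down carefully.

```bash
python3 -m pendant '[{"claw":0.07,"delta_pos":[0,0,0.003],"rotation":[0,0,0]},{"claw":0.07,"delta_pos":[0,0,0.006],"rotation":[0,0,0]},{"claw":0.07,"delta_pos":[0,0,0.009],"rotation":[0,0,0]},{"claw":0.07,"delta_pos":[0,0,0.01],"rotation":[0,0,0]},{"claw":0.07,"delta_pos":[0,0,0.01],"rotation":[0,0,0]}]' 40
python3 - <<'E'
from h import *
b=manip.camera('scene')[200:280,410:490,::-1]
cv2.imwrite('pics/g4.png',cv2.resize(b,(560,560),interpolation=2))
s=manip.read_state();p=s['eef_pos'];R=Ro.from_euler('xyz',s['eef_rot']).as_matrix()
for dz in (15,18,21,24,27): print(dz,((proj('scene',np.array([p+R@[0,k*41.,0]+[0,0,dz] for k in(-1,1)]))-[410,200]+.5)*7).round().tolist())
E
```

```text
clock: 5.38
eef_pos: [462.8, 316.6, -13.0]
eef_rot: [3.141, 0.001, -2.936]
wrist_force: [-0.4, 1.5, 0.6]
finger_gap: 69.8
15 [[182.0, 277.0], [382.0, 357.0]]
18 [[183.0, 272.0], [383.0, 351.0]]
21 [[184.0, 267.0], [385.0, 346.0]]
24 [[185.0, 261.0], [386.0, 341.0]]
27 [[187.0, 256.0], [388.0, 336.0]]
```

View pics/g4.png

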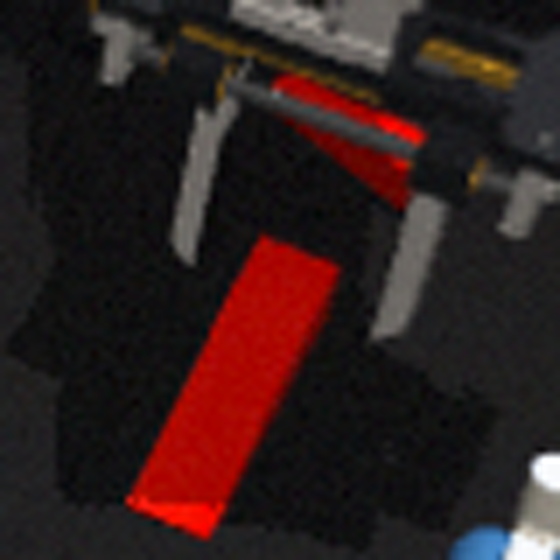

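The tips (187,260) and (383,338) match a height offset of +24 mm, so true tip height is about 11 mm. Go down 4 mm more and close.

```bash
python3 -m pendant '[{"claw":0.07,"delta_pos":[0,0,0.002],"rotation":[0,0,0]},{"claw":0.07,"delta_pos":[0,0,0.004],"rotation":[0,0,0]},{"claw":0.02,"delta_pos":[0,0,0.004],"rotation":[0,0,0]},{"claw":0.02,"delta_pos":[0,0,0.004],"rotation":[0,0,0]},{"claw":0.02,"delta_pos":[0,0,0.004],"rotation":[0,0,0]},{"claw":0.02,"delta_pos":[0,0,0.004],"rotation":[0,0,0]},{"claw":0.02,"delta_pos":[0,0,0.004],"rotation":[0,0,0]},{"claw":0.02,"delta_pos":[0,0,0.004],"rotation":[0,0,0]},{"claw":0.02,"delta_pos":[0,0,0.004],"rotation":[0,0,0]}]' 40;python3 -c "
from h import *
go([462.8,316.6,10],3.187)
go([462.8,316.6,10],3.345)"
```

```text
clock: 6.55
eef_pos: [462.9, 316.6, -16.9]
eef_rot: [3.141, 0.001, -2.936]
wrist_force: [0.1, -0.9, 1.8]
finger_gap: 31.5
d(m) [ 0.0001 -0.     -0.0269] rot [0.0003 0.0012 0.1601] pos [462.9 316.6 -16.9] [ 3.1413e+00  1.2000e-03 -2.9361e+00] F [ 0.06 -0.88  1.76] gap 31.5 t 6.55
d(m) [ 0.0001 -0.     -0.0269] rot [0.0002 0.0012 0.0021] pos [462.9 316.6 -16.9] [ 3.1413e+00  1.2000e-03 -2.9361e+00] F [ 0.06 -0.88  1.76] gap 31.5 t 6.55
```

```bash
python3 -c "
from h import *
go([420,14.5,24],3.187)
print(plane('top',[[263,254]],10))"
```

```text
d(m) [ 0.1036 -0.287  -0.0411] rot [0.0003 0.0012 0.1601] pos [462.9 316.6 -16.9] [ 3.1413e+00  1.2000e-03 -2.9361e+00] F [ 0.06 -0.88  1.76] gap 31.5 t 6.55
[[366.806837  169.8988614  10.       ]]
```

```bash
python3 -m pendant '[{"claw":0.02,"delta_pos":[0,0,-0.01],"rotation":[0,0,0]},{"claw":0.02,"delta_pos":[0,0,-0.02],"rotation":[0,0,0]},{"claw":0.02,"delta_pos":[0,0,-0.03],"rotation":[0,0,0]},{"claw":0.02,"delta_pos":[0,0,-0.04],"rotation":[0,0,0]},{"claw":0.02,"delta_pos":[0,0,-0.04],"rotation":[0,0,0]}]' 40;python3 - <<'E'
from h import *
cv2.imwrite('pics/scene5.png',manip.camera('scene')[150:350,300:540,::-1].repeat(3,0).repeat(3,1))
go([420,14.5,24],3.187)
E
```

```text
clock: 7.18
eef_pos: [463.3, 316.9, 24.1]
eef_rot: [3.141, 0.003, -2.936]
wrist_force: [-0.5, 0.0, -0.3]
finger_gap: 31.6
d(m) [ 0.1037 -0.2871 -0.0008] rot [0.0006 0.0018 0.1601] pos [463.  316.7  23.5] [ 3.1412e+00  1.9000e-03 -2.9361e+00] F [-0.43 -0.4  -1.07] gap 31.7 t 7.225
```

View pics/scene5.png

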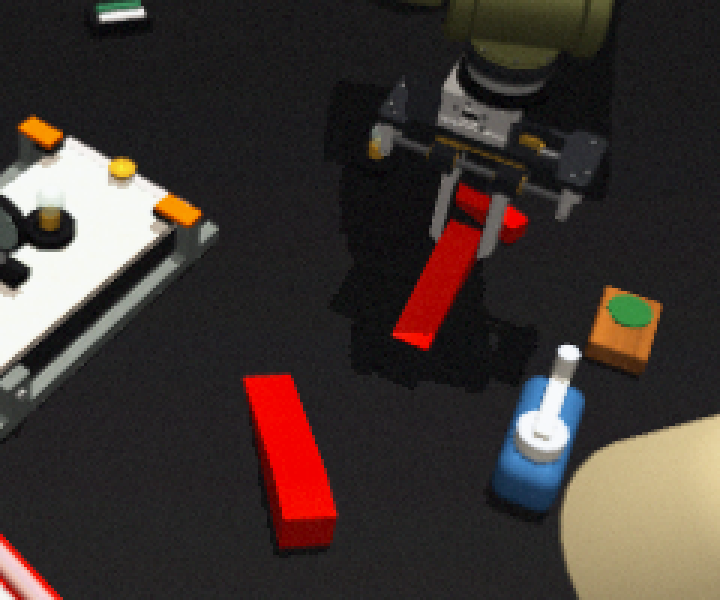

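Wedge lifted and held (crop 465,225). Now I'll swing it back and across to in front of the board.

```bash
python3 -m pendant '[{"claw":0.02,"delta_pos":[0.03,-0.01,0],"rotation":[0,0,0]},{"claw":0.02,"delta_pos":[0.055,-0.025,0],"rotation":[0,0,0.02]},{"claw":0.02,"delta_pos":[0.065,-0.065,0],"rotation":[0,0,0.05]},{"claw":0.02,"delta_pos":[0.073,-0.11,0],"rotation":[0,0,0.08]},{"claw":0.02,"delta_pos":[0.081,-0.155,0],"rotation":[0,0,0.11]},{"claw":0.02,"delta_pos":[0.09,-0.2,0],"rotation":[0,0,0.14]},{"claw":0.02,"delta_pos":[0.097,-0.245,0],"rotation":[0,0,0.16]},{"claw":0.02,"delta_pos":[0.102,-0.275,0],"rotation":[0,0,0.16]},{"claw":0.02,"delta_pos":[0.1037,-0.287,0],"rotation":[0,0.002,0.16]},{"claw":0.02,"delta_pos":[0.1037,-0.287,0],"rotation":[0,0.002,0.16]}]' 40;python3 - <<'E'
from h import *
a=manip.camera('top')[140:260,240:390,::-1]; b=manip.camera('scene')[120:260,270:430,::-1]
cv2.imwrite('pics/t6.png',cv2.resize(a,None,fx=5,fy=5,interpolation=2));cv2.imwrite('pics/s6.png',cv2.resize(b,None,fx=4,fy=4,interpolation=2))
go([440,14.5,-12],3.187)
E
```

```text
clock: 8.48
eef_pos: [419.9, 14.5, 23.0]
eef_rot: [3.141, -0.001, -3.097]
wrist_force: [0.5, -0.3, -1.4]
finger_gap: 31.5
d(m) [-0.0201 -0.0018  0.035 ] rot [ 0.0007 -0.0006  0.0006] pos [419.9  15.3  23. ] [ 3.1409e+00 -5.0000e-04 -3.0956e+00] F [-0.28 -0.08 -1.01] gap 31.6 t 8.575
```

View pics/t6.png

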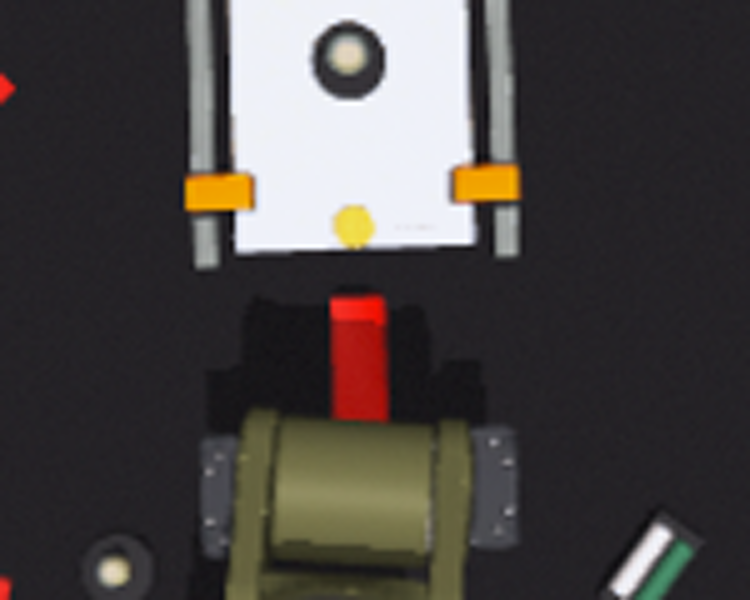

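View pics/s6.png

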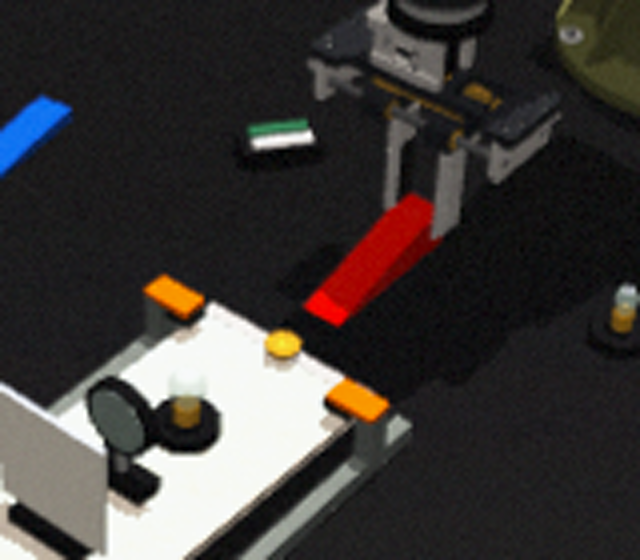

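```bash
python3 -m pendant '[{"claw":0.02,"delta_pos":[-0.005,-0.001,0.01],"rotation":[0,0,0]},{"claw":0.02,"delta_pos":[-0.01,-0.001,0.02],"rotation":[0,0,0]},{"claw":0.02,"delta_pos":[-0.01,-0.001,0.03],"rotation":[0,0,0]},{"claw":0.02,"delta_pos":[-0.01,-0.001,0.036],"rotation":[0,0,0]},{"claw":0.02,"delta_pos":[-0.01,-0.001,0.0385],"rotation":[0,0,0]},{"claw":0.02,"delta_pos":[-0.01,-0.001,0.0385],"rotation":[0,0,0]}]' 40;python3 - <<'E'
from h import *
a=manip.camera('top')[160:220,270:345,::-1];b=manip.camera('scene')[140:240,320:420,::-1]
cv2.imwrite('pics/t7.png',cv2.resize(a,None,fx=8,fy=8,interpolation=2));cv2.imwrite('pics/s7.png',cv2.resize(b,None,fx=6,fy=6,interpolation=2))
go([440,14.5,-17],3.187)
print(plane('top',[[311.1,198.8]],42))
E
```

```text
clock: 9.32
eef_pos: [429.9, 14.8, -15.5]
eef_rot: [3.141, -0.001, -3.096]
wrist_force: [0.2, -1.0, -1.4]
finger_gap: 32.0
d(m) [-0.0099 -0.0007  0.0017] rot [ 0.0007 -0.0001  0.0005] pos [430.1  14.8 -15.2] [ 3.1409e+00 -1.0000e-04 -3.0957e+00] F [-0.02 -0.29 -1.19] gap 31.6 t 9.425
[[540.98339249  18.44089244  42.        ]]
```

View pics/t7.png

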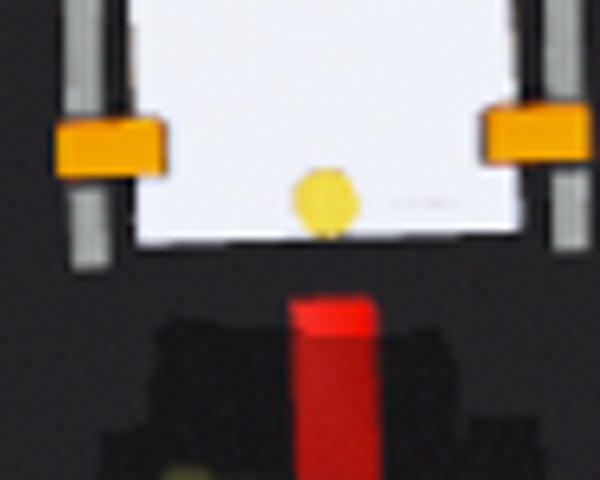

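View pics/s7.png

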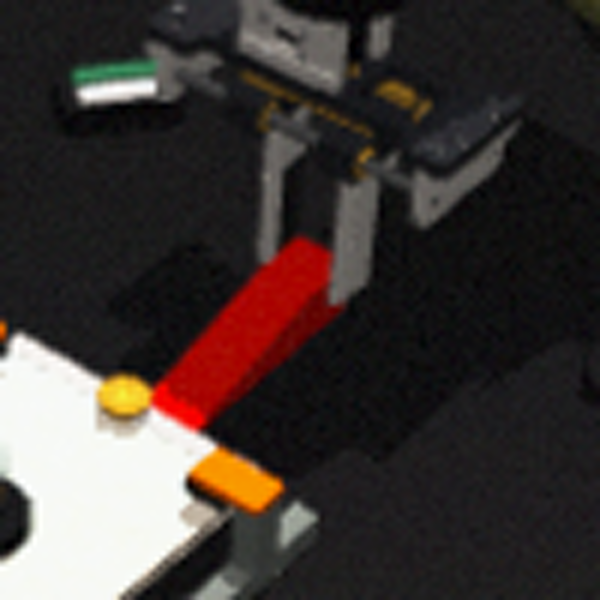

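Run:
```python
from h import *
P=plane('top',[[311.3,196.7],[305.7,196.8],[316.9,196.7]],3.5);print(P)
F=np.array([585.2,21,0]);u=np.array([np.cos(.045),np.sin(.045)]);v=np.array([-u[1],u[0]])
for p in P: d=(p-F)[:2];print(d@u,d@v)
```

```text
[[550.78432874  18.66981673   3.5       ]
 [550.31867549  36.61032903   3.5       ]
 [550.92851688   0.73005972   3.5       ]]
-34.48565412943546 -0.7796417847253703
-34.143785380954135 17.163656139091852
-35.148628589565035 -18.70772413188178
```

```bash
python3 -m pendant '[{"claw":0.02,"delta_pos":[0,0,0.001],"rotation":[0,0,0]},{"claw":0.02,"delta_pos":[0,0,0.0015],"rotation":[0,0,0]},{"claw":0.02,"delta_pos":[0,0,0.0015],"rotation":[0,0,0]}]' 40
```

```text
clock: 9.8
eef_pos: [430.1, 14.8, -16.7]
eef_rot: [3.141, 0.0, -3.096]
wrist_force: [0.6, 0.6, -0.9]
finger_gap: 31.7
```

Nose is 34 mm short of the foot and 0.8 mm off its line. I'll release so the wedge settles flat, then regrip without any vertical load.

```bash
python3 -m pendant '[{"claw":0.02,"delta_pos":[0,0,0.0002],"rotation":[0,0,0]},{"claw":0.04,"delta_pos":[0,0,0.0002],"rotation":[0,0,0]},{"claw":0.04,"delta_pos":[0,0,0.0002],"rotation":[0,0,0]},{"claw":0.04,"delta_pos":[0,0,0.0002],"rotation":[0,0,0]},{"claw":0.02,"delta_pos":[0,0,0.0002],"rotation":[0,0,0]},{"claw":0.02,"delta_pos":[0,0,0.0002],"rotation":[0,0,0]},{"claw":0.02,"delta_pos":[0,0,0.0002],"rotation":[0,0,0]},{"claw":0.02,"delta_pos":[0,0,0.0002],"rotation":[0,0,0]}]' 40; python3 -c "
from h import *
u=np.array([np.cos(.045),np.sin(.045)]);s=manip.read_state();p=s['eef_pos'];q=p[:2]+30*u
go([q[0],q[1],p[2]],.045+np.pi)"
```

```text
clock: 10.8
eef_pos: [430.1, 14.8, -16.9]
eef_rot: [3.141, 0.0, -3.096]
wrist_force: [0.2, 0.1, 1.0]
finger_gap: 31.6
d(m) [-0.03 -0.    0.  ] rot [0.0006 0.     0.001 ] pos [430.1  14.8 -16.9] [ 3.141   0.     -3.0956] F [0.18 0.07 1.04] gap 31.6 t 10.8
```

```bash
python3 -m pendant '[{"claw":0.02,"delta_pos":[-0.006,0,0],"rotation":[0,0,0]},{"claw":0.02,"delta_pos":[-0.012,0,0],"rotation":[0,0,0]},{"claw":0.02,"delta_pos":[-0.018,0,0],"rotation":[0,0,0]},{"claw":0.02,"delta_pos":[-0.024,0,0],"rotation":[0,0,0]},{"claw":0.02,"delta_pos":[-0.03,0,0],"rotation":[0,0,0]},{"claw":0.02,"delta_pos":[-0.034,0,0],"rotation":[0,0,0]},{"claw":0.02,"delta_pos":[-0.037,0,0],"rotation":[0,0,0]},{"claw":0.02,"delta_pos":[-0.04,0,0],"rotation":[0,0,0]}]' 40
```

```text
clock: 11.8
eef_pos: [470.2, 16.6, -16.9]
eef_rot: [3.141, -0.0, -3.096]
wrist_force: [-2.1, -0.1, 2.2]
finger_gap: 31.6
```

```bash
python3 -m pendant '[{"claw":0.02,"delta_pos":[-0.002,0,-0.0003],"rotation":[0,0,0]},{"claw":0.02,"delta_pos":[-0.004,0,-0.0003],"rotation":[0,0,0]},{"claw":0.02,"delta_pos":[-0.006,0,-0.0003],"rotation":[0,0,0]},{"claw":0.02,"delta_pos":[-0.008,0,-0.0003],"rotation":[0,0,0]},{"claw":0.02,"delta_pos":[-0.01,0,-0.0003],"rotation":[0,0,0]}]' 40; python3 -m pendant '[{"claw":0.02,"delta_pos":[-0.002,0,0],"rotation":[0,0,0]},{"claw":0.02,"delta_pos":[-0.004,0,0],"rotation":[0,0,0]},{"claw":0.02,"delta_pos":[-0.006,0,0],"rotation":[0,0,0]},{"claw":0.02,"delta_pos":[-0.008,0,0],"rotation":[0,0,0]},{"claw":0.02,"delta_pos":[-0.01,0,0],"rotation":[0,0,0]}]' 40
```

```text
clock: 12.42
eef_pos: [480.3, 17.1, -16.6]
eef_rot: [3.141, 0.0, -3.096]
wrist_force: [-0.2, 0.7, -1.1]
finger_gap: 31.6
clock: 13.05
eef_pos: [490.4, 17.6, -16.6]
eef_rot: [3.141, -0.0, -3.096]
wrist_force: [-0.6, 0.2, -1.6]
finger_gap: 31.8
```

```bash
for i in 1; do python3 -m pendant '[{"claw":0.02,"delta_pos":[-0.002,0,0],"rotation":[0,0,0]},{"claw":0.02,"delta_pos":[-0.004,0,0],"rotation":[0,0,0]},{"claw":0.02,"delta_pos":[-0.006,0,0],"rotation":[0,0,0]}]' 40; python3 -m pendant '[{"claw":0.02,"delta_pos":[-0.002,0,0],"rotation":[0,0,0]},{"claw":0.02,"delta_pos":[-0.004,0,0],"rotation":[0,0,0]},{"claw":0.02,"delta_pos":[-0.006,0,0],"rotation":[0,0,0]}]' 40; python3 -m pendant '[{"claw":0.02,"delta_pos":[-0.002,0,0],"rotation":[0,0,0]},{"claw":0.02,"delta_pos":[-0.004,0,0],"rotation":[0,0,0]},{"claw":0.02,"delta_pos":[-0.006,0,0],"rotation":[0,0,0]}]' 40; done
```

```text
clock: 13.42
eef_pos: [496.3, 17.8, -16.8]
eef_rot: [3.141, -0.001, -3.096]
wrist_force: [-4.0, 0.6, -0.2]
finger_gap: 31.9
clock: 13.8
eef_pos: [502.4, 18.1, -16.8]
eef_rot: [3.141, -0.001, -3.096]
wrist_force: [-3.4, -0.5, -0.5]
finger_gap: 31.5
clock: 14.18
eef_pos: [508.5, 18.4, -16.8]
eef_rot: [3.141, -0.001, -3.096]
wrist_force: [-4.0, -0.8, -0.3]
finger_gap: 31.9
```

Contact since about x = 493, with about 4 N to lift. Board should come level near tool x = 536.

```bash
python3 -m pendant '[{"claw":0.02,"delta_pos":[-0.002,0,0],"rotation":[0,0,0]},{"claw":0.02,"delta_pos":[-0.004,0,0],"rotation":[0,0,0]},{"claw":0.02,"delta_pos":[-0.006,0,0],"rotation":[0,0,0]},{"claw":0.02,"delta_pos":[-0.008,0,0],"rotation":[0,0,0]}]' 40; python3 -m pendant '[{"claw":0.02,"delta_pos":[-0.002,0,0],"rotation":[0,0,0]},{"claw":0.02,"delta_pos":[-0.004,0,0],"rotation":[0,0,0]},{"claw":0.02,"delta_pos":[-0.006,0,0],"rotation":[0,0,0]}]' 40;python3 - <<'E'
from h import *
a=manip.camera('top')[150:210,270:345,::-1];b=manip.camera('scene')[140:240,300:400,::-1]
cv2.imwrite('pics/t8.png',cv2.resize(a,None,fx=8,fy=8,interpolation=2));cv2.imwrite('pics/s8.png',cv2.resize(b,None,fx=6,fy=6,interpolation=2))
E
```

```text
clock: 14.68
eef_pos: [516.7, 18.8, -16.8]
eef_rot: [3.141, -0.001, -3.096]
wrist_force: [-3.2, -0.1, -0.8]
finger_gap: 31.7
clock: 15.05
eef_pos: [522.8, 19.1, -16.8]
eef_rot: [3.141, -0.001, -3.096]
wrist_force: [-3.5, 0.4, -0.9]
finger_gap: 31.8
```

View pics/s8.png

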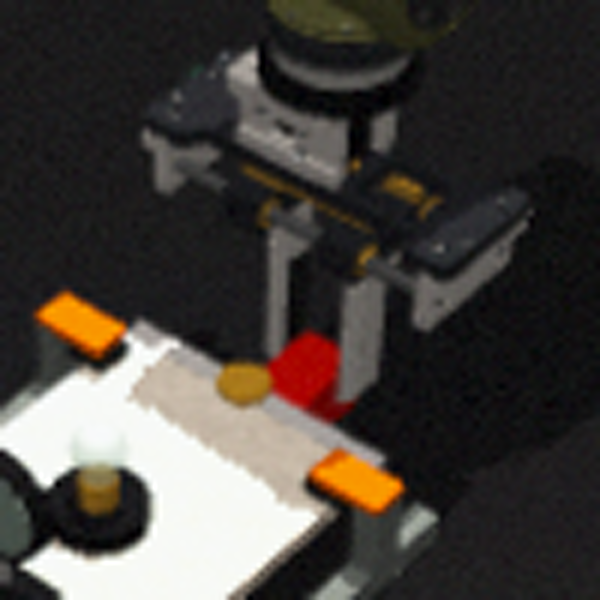

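View pics/t8.png

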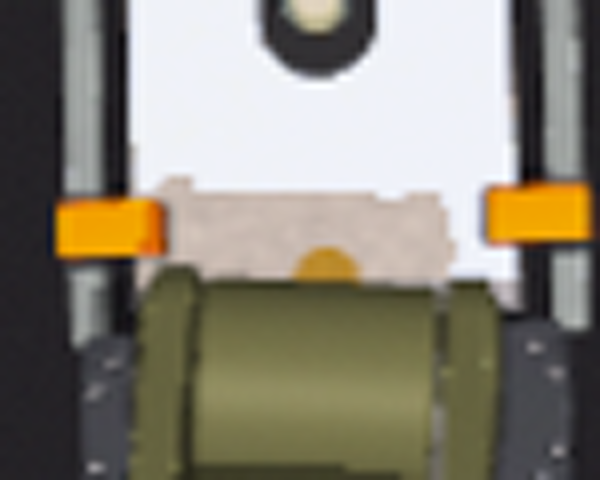

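The wedge is under the foot, the board is nearly up to the claws, and the fingers are clear of the board edge. Now in smaller steps.

```bash
python3 -m pendant '[{"claw":0.02,"delta_pos":[-0.001,0,0],"rotation":[0,0,0]},{"claw":0.02,"delta_pos":[-0.002,0,0],"rotation":[0,0,0]},{"claw":0.02,"delta_pos":[-0.003,0,0],"rotation":[0,0,0]},{"claw":0.02,"delta_pos":[-0.004,0,0],"rotation":[0,0,0]}]' 40; python3 -m pendant '[{"claw":0.02,"delta_pos":[-0.001,0,0],"rotation":[0,0,0]},{"claw":0.02,"delta_pos":[-0.002,0,0],"rotation":[0,0,0]},{"claw":0.02,"delta_pos":[-0.003,0,0],"rotation":[0,0,0]}]' 40
```

```text
clock: 15.65
eef_pos: [527.2, 19.3, -16.7]
eef_rot: [3.141, 0.0, -3.096]
wrist_force: [-3.5, -0.4, -2.0]
finger_gap: 31.9
clock: 16.02
eef_pos: [530.2, 19.4, -16.7]
eef_rot: [3.141, 0.0, -3.096]
wrist_force: [-2.0, 0.1, -2.7]
finger_gap: 31.4
```

```bash
python3 -m pendant '[{"claw":0.02,"delta_pos":[-0.001,0,0],"rotation":[0,0,0]},{"claw":0.02,"delta_pos":[-0.001,0,0],"rotation":[0,0,0]}]' 40
```

```text
clock: 16.27
eef_pos: [531.5, 19.4, -16.7]
eef_rot: [3.141, 0.001, -3.096]
wrist_force: [-1.0, -1.3, -1.8]
finger_gap: 31.6
```

```bash
python3 -m pendant '[{"claw":0.02,"delta_pos":[-0.001,0,0.0001],"rotation":[0,0,0]},{"claw":0.02,"delta_pos":[-0.001,0,0.0001],"rotation":[0,0,0]}]' 40; python3 -m pendant '[{"claw":0.02,"delta_pos":[-0.001,0,0],"rotation":[0,0,0]},{"claw":0.02,"delta_pos":[-0.001,0,0],"rotation":[0,0,0]}]' 40
```

```text
clock: 16.52
eef_pos: [532.5, 19.5, -16.8]
eef_rot: [3.141, 0.0, -3.096]
wrist_force: [-3.1, 0.4, -2.5]
finger_gap: 31.4
clock: 16.77
eef_pos: [532.8, 19.5, -16.9]
eef_rot: [3.141, -0.001, -3.096]
wrist_force: [-6.9, -0.6, 0.8]
finger_gap: 31.6
```

```bash
python3 -m pendant '[{"claw":0.02,"delta_pos":[-0.001,0,0],"rotation":[0,0,0]},{"claw":0.02,"delta_pos":[-0.001,0,0],"rotation":[0,0,0]}]' 40
```

```text
clock: 17.02
eef_pos: [532.8, 19.5, -16.9]
eef_rot: [3.141, -0.004, -3.096]
wrist_force: [-10.1, -1.0, 4.1]
finger_gap: 31.3
```

Stiffening now: 10 N push, but with about 4–5 N of downward bearing, so part of it is friction. I'll ease the vertical load first.

```bash
python3 -m pendant '[{"claw":0.02,"delta_pos":[-0.001,0,-0.0003],"rotation":[0,0,0]},{"claw":0.02,"delta_pos":[-0.001,0,-0.0003],"rotation":[0,0,0]}]' 40; python3 -c "
from h import *
go([0,0,0],3.187)
manip.camera('top'); go([0,0,0],3.187)"
```

```text
clock: 17.27
eef_pos: [532.8, 19.6, -16.9]
eef_rot: [3.141, -0.006, -3.096]
wrist_force: [-9.1, -1.1, 1.1]
finger_gap: 31.6
d(m) [ 0.5333  0.005  -0.0137] rot [ 0.0008 -0.0059  0.0006] pos [532.8  19.6 -16.9] [ 3.1408 -0.0059 -3.0956] F [-9.15 -1.06  1.15] gap 31.6 t 17.275
d(m) [ 0.5333  0.005  -0.0137] rot [ 0.0008 -0.0059  0.0006] pos [532.8  19.5 -16.9] [ 3.1408 -0.0059 -3.0956] F [-8.78 -0.75  1.17] gap 31.6 t 17.325
```

```bash
python3 -m pendant '[{"claw":0.02,"delta_pos":[-0.0015,0,-0.0003],"rotation":[0,-0.003,0]},{"claw":0.02,"delta_pos":[-0.0015,0,-0.0003],"rotation":[0,-0.003,0]}]' 40
```

```text
clock: 17.58
eef_pos: [532.9, 19.6, -16.9]
eef_rot: [3.141, -0.006, -3.096]
wrist_force: [-11.8, -1.2, 2.2]
finger_gap: 31.6
```

```bash
python3 -m pendant '[{"claw":0.02,"delta_pos":[-0.0018,0,-0.0006],"rotation":[0,-0.003,0]},{"claw":0.02,"delta_pos":[-0.0018,0,-0.0006],"rotation":[0,-0.003,0]}]' 40
```

```text
clock: 17.82
eef_pos: [533.1, 19.6, -16.9]
eef_rot: [3.141, -0.007, -3.095]
wrist_force: [-11.3, -2.0, 0.3]
finger_gap: 31.7
```

```bash
python3 -m pendant '[{"claw":0.02,"delta_pos":[-0.0023,0,-0.0006],"rotation":[0,-0.003,0]},{"claw":0.02,"delta_pos":[-0.0023,0,-0.0006],"rotation":[0,-0.003,0]}]' 40;python3 -c "
from h import *
manip.camera('top'); go([0,0,0],3.187)"
```

```text
clock: 18.08
eef_pos: [533.3, 19.6, -16.9]
eef_rot: [3.141, -0.009, -3.095]
wrist_force: [-15.9, -1.6, 2.6]
finger_gap: 31.9
d(m) [ 0.5338  0.005  -0.012 ] rot [ 0.0011 -0.0091  0.0008] pos [533.3  19.6 -16.9] [ 3.1405 -0.0091 -3.0954] F [-15.31  -0.52   1.98] gap 31.5 t 18.125
```

```bash
python3 -m pendant '[{"claw":0.02,"delta_pos":[-0.0024,0,-0.0009],"rotation":[0,-0.003,0]},{"claw":0.02,"delta_pos":[-0.0024,0,-0.0009],"rotation":[0,-0.003,0]},{"claw":0.02,"delta_pos":[-0.0024,0,-0.0009],"rotation":[0,-0.003,0]}]' 40;python3 -c "
from h import *
manip.camera('scene'); go([0,0,0],3.187)"
```

```text
clock: 18.5
eef_pos: [533.3, 19.7, -16.9]
eef_rot: [3.14, -0.012, -3.095]
wrist_force: [-15.1, -1.8, 1.1]
finger_gap: 31.4
d(m) [ 0.5338  0.005  -0.0106] rot [ 0.0012 -0.0118  0.0008] pos [533.3  19.7 -16.9] [ 3.1403 -0.0118 -3.0954] F [-14.77  -0.2    0.4 ] gap 31.7 t 18.55
```

Push is about 15 N with under 2 N of bearing, so about 14 N net: snug. I'll relax the push, then open.

```bash
python3 -m pendant '[{"claw":0.02,"delta_pos":[-0.001,0,0],"rotation":[0,0,0]},{"claw":0.02,"delta_pos":[0,0,0],"rotation":[0,0,0]},{"claw":0.02,"delta_pos":[0,0,0],"rotation":[0,0,0]}]' 40; python3 -m pendant '[{"claw":0.034,"delta_pos":[0,0,0],"rotation":[0,0,0]},{"claw":0.05,"delta_pos":[0,0,0],"rotation":[0,0,0]},{"claw":0.06,"delta_pos":[0,0,0],"rotation":[0,0,0]},{"claw":0.06,"delta_pos":[0,0,0],"rotation":[0,0,0]},{"claw":0.06,"delta_pos":[0,0,0],"rotation":[0,0,0]}]'
```

```text
clock: 18.92
eef_pos: [533.2, 19.6, -16.9]
eef_rot: [3.14, -0.012, -3.095]
wrist_force: [-5.4, -0.2, -1.3]
finger_gap: 31.7
clock: 19.55
eef_pos: [533.2, 19.6, -16.8]
eef_rot: [3.14, -0.012, -3.095]
wrist_force: [-0.1, -0.9, -0.0]
finger_gap: 60.3
```

Released, with no contact force. Backing straight off, then up to check.

```bash
python3 -m pendant '[{"claw":0.06,"delta_pos":[0.01,0,0],"rotation":[0,0,0]},{"claw":0.06,"delta_pos":[0.03,0,-0.005],"rotation":[0,0,0]},{"claw":0.06,"delta_pos":[0.06,0,-0.02],"rotation":[0,0,0]},{"claw":0.06,"delta_pos":[0.09,0,-0.05],"rotation":[0,0,0]},{"claw":0.06,"delta_pos":[0.12,0,-0.08],"rotation":[0,0,0]},{"claw":0.06,"delta_pos":[0.14,0,-0.12],"rotation":[0,0,0]},{"claw":0.06,"delta_pos":[0.15,0,-0.15],"rotation":[0,0,0]},{"claw":0.06,"delta_pos":[0.15,0,-0.15],"rotation":[0,0,0]}]';python3 - <<'E'
from h import *
a=manip.camera('top')[85:210,265:355,::-1];b=manip.camera('scene')[165:265,300:400,::-1]
cv2.imwrite('pics/t9.png',cv2.resize(a,None,fx=4.5,fy=4.5,interpolation=2));cv2.imwrite('pics/s9.png',cv2.resize(b,None,fx=5.5,fy=5.5,interpolation=2))
go([0,0,0],3.187)
E
```

```text
clock: 20.55
eef_pos: [385.4, 12.5, 136.6]
eef_rot: [3.141, -0.008, -3.095]
wrist_force: [-0.7, -0.1, -0.2]
finger_gap: 59.9
d(m) [0.3834 0.005  0.1389] rot [ 0.0012 -0.0118  0.0008] pos [384.8  12.6 134.4] [ 3.1404 -0.0118 -3.0954] F [ 1.   -0.51 -0.59] gap 59.9 t 20.65
```

View pics/s9.png

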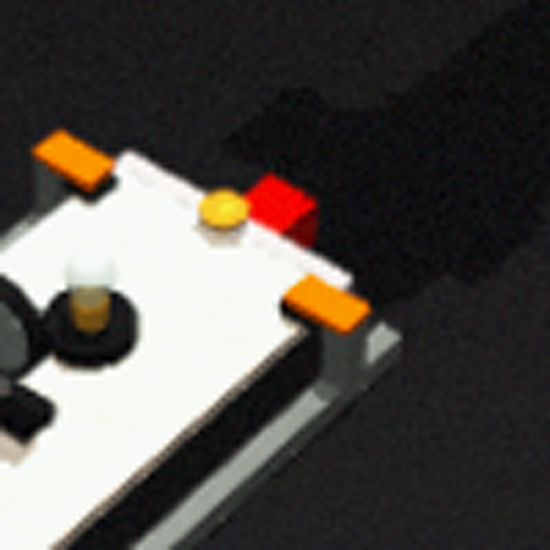

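View pics/t9.png

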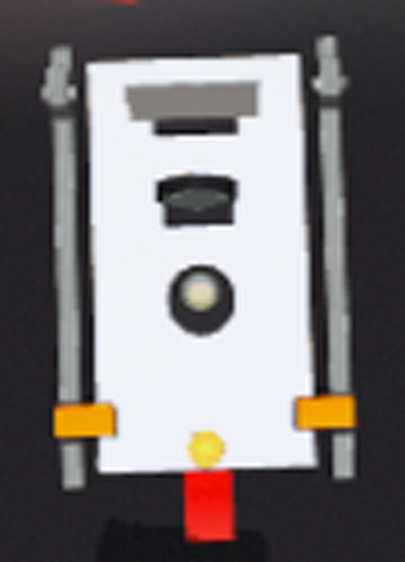

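Run:
```python
from h import *
c={}
for n in('scene','top'):
    im=manip.camera(n)[:,:,::-1].copy();hs=cv2.cvtColor(im,cv2.COLOR_BGR2HSV)
    ye=((hs[...,0]>22)&(hs[...,0]<36)&(hs[...,1]>110)&(hs[...,2]>120)).astype(np.uint8)
    for q in cv2.findContours(ye,0,1)[0]:
        m=cv2.moments(q)
        if m['m00']>8:
            p=np.array([m['m10'],m['m01']])/m['m00']
            if abs(p[0]-325)<30 and 150<p[1]<230:c[n]=p
print(c,tri(c['scene'],c['top']),'before',tri([340.0,205.3],[310.3,184.85]))
f=lambda L:np.array(L,float)/4.5+[265,85]-.4
print('rear',plane('top',f([[188,541],[234,539]]),30))
```

```text
{'scene': array([339.84397163, 202.58865248]), 'top': array([310.51141553, 184.34703196])} (array([584.77703173,  20.4048767 ,  56.39456634]), np.float64(0.004983141494863252)) before (array([584.39254276,  21.178045  ,  46.13409313]), np.float64(0.25028157768732445))
rear [[522.81761897  33.35869677  30.        ]
 [524.48100164   1.22657889  30.        ]]
```

The yellow screw head rose about 10 mm (46 → 56 mm, two-view). The wedge's rear is at x = 523.6 mm, where it was let go, so it hasn't slipped back. Handing in.

```bash
python3 -c "
from cell import manip
print(manip.sign_off())"
```

```text
the job is handed in; nothing more can be done
None
```

I laid the 130 x 32 x 30 mm red wedge flat in front of the board and slid it nose first under the brass foot. I then let go, backed the arm clear and handed the job in at about 21 s.

**Snugness:** Lifting took about 3–4 N. The push then climbed steeply over about 1 mm of travel, and I stopped at about 15 N measured. About 1 N of that was friction from the arm bearing down, so roughly 14 N was true push.

**Last checks:**
- **Release:** the wrist force was near zero and the fingers were clear of everything.
- **Wedge position:** its rear end is at about x = 523.6 mm, where I let go, so it did not slip back.
- **Board height:** two views show the foot's screw head up about 10 mm. The nominal sag is 12 mm, and the wedge's travel since contact gives about 11 mm. The camera figure is good to about 2 mm, so it alone doesn't prove the board is level. The steep rise in push is the stronger evidence that the board is against the claws.

**What went wrong or disagreed:**
- **TCP height:** the reported height read about 24 mm lower than the true fingertips, so the first grasp closed in the air above the wedge without touching it. I confirmed the offset in the scene camera and by stepping down until the fingers gripped at 31.5 mm.
- **Tool tilt:** the tool pitched about 0.012 rad under the push. I did not measure the wedge's own tilt after letting go.

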